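Switch off the stirring place that was left on

TASK

One of the four places of the bench stirrer has been left switched on: its key is still latched, a little lower than the other three. With the tips of the closed fingers, touch the four keys one after the other from left to right, so lightly that none is pushed in, to feel which one is latched; then press that key all the way down and let it go, so that it pops up level with the others and every place is off. Do not push the other keys in, and leave the beakers and the sample tin where they stand.

Things in the scene. Friction and masses are not known exactly. Their poses are not given: they have to be found in the camera images.
- stirrer: Four-place magnetic stirrer, a flat white instrument fixed to the worktop, 132 mm deep (x), 260 mm wide (y). Origin: centre of its underside, on the worktop; x to its back, y to its left, z up. Black key strip in front, 36 mm high, keys at x -42 mm, y +90, +30, -30, -90 mm; steel top plate behind, 38 mm high, with four round places at x +27 mm. Knob and red rocker on its front face: leave them.
- key_1_top (a point): Centre of the top of the leftmost key as seen from the robot (the point moves with the key): a light grey flat-topped push key, 20 x 28 mm. The four keys are alike and 60 mm apart. The top of a key that is up is 47.5 mm above the worktop, that of a latched key 43.5 mm. Exactly one is latched at the start, any of the four.
- key_2_top (a point): Centre of the top of the second key from the left. Push-push keys: pressed right down to the stop (8.3 mm below the up level, top then 39 mm above the worktop) and let go, a latched key comes all the way up and an up key stays latched; pressed slowly and less than 5.5 mm below the up level, each goes back to where it was.
- key_3_top (a point): Centre of the top of the third key from the left. Springs: an up key yields from about 1.3 N on and takes 0.3 N more for each mm; a latched key is solid up to about 2.5 N, then yields too; held at the stop a key pushes back with about 4 N.
- key_4_top (a point): Centre of the top of the rightmost key, like the others.
- beaker_100: Glass beaker, 57 mm diameter, 71 mm high, loose on one of the stirring places. Origin: centre of its underside.
- beaker_50: Glass beaker, 47 mm diameter, 59 mm high, loose on another stirring place. Origin: centre of its underside.
- sample_tin: Lidded white sample tin, 58 mm diameter, 34 mm high, loose on the worktop to the right of the stirrer. Origin: centre of its underside.

How it is judged:
On the way, in this order (a step that is already met when the one before it is completed fails the run):
1. the leftmost key is touched lightly with the fingers (over 0.3 N, without being pushed in, one key of the row still being latched) (contact force between the fingers and key_1 above 0.3 N and z of key_1_top in the frame of stirrer above 0.042 m and z of any of key_1_top, key_2_top, key_3_top, key_4_top in the frame of stirrer below 0.0445 m), for 0.02 s.
2. the key second from the left is touched lightly with the fingers (over 0.3 N, without being pushed in, one key of the row still being latched) (contact force between the fingers and key_2 above 0.3 N and z of key_2_top in the frame of stirrer above 0.042 m and z of any of key_1_top, key_2_top, key_3_top, key_4_top in the frame of stirrer below 0.0445 m), for 0.02 s.
3. the key third from the left is touched lightly with the fingers (over 0.3 N, without being pushed in, one key of the row still being latched) (contact force between the fingers and key_3 above 0.3 N and z of key_3_top in the frame of stirrer above 0.042 m and z of any of key_1_top, key_2_top, key_3_top, key_4_top in the frame of stirrer below 0.0445 m), for 0.02 s.
4. the rightmost key is touched lightly with the fingers (over 0.3 N, without being pushed in, one key of the row still being latched) (contact force between the fingers and key_4 above 0.3 N and z of key_4_top in the frame of stirrer above 0.042 m and z of any of key_1_top, key_2_top, key_3_top, key_4_top in the frame of stirrer below 0.0445 m), for 0.02 s.
5. the latched key is pressed down by the fingers more than 6 mm below the up level (((z of key_1_top in the frame of stirrer below 0.0415 m and contact force between the fingers and key_1 above 0.3 N) or (z of key_2_top in the frame of stirrer below 0.0415 m and contact force between the fingers and key_2 above 0.3 N) or (z of key_3_top in the frame of stirrer below 0.0415 m and contact force between the fingers and key_3 above 0.3 N) or (z of key_4_top in the frame of stirrer below 0.0415 m and contact force between the fingers and key_4 above 0.3 N))), for 0.02 s.
At the end, for the whole second after the job is handed in: All four keys are up (tops within 1 mm of the up level), so that no place is on; both beakers and the tin stand upright within 12 mm of where they stood (z of each of key_1_top, key_2_top, key_3_top, key_4_top in the frame of stirrer above 0.0465 m and distance of each of beaker_100, beaker_50, sample_tin from where it was at the start of the episode below 0.012 m and angle between each of beaker_100, beaker_50, sample_tin's own z axis and vertical below 0.1 rad); the robot touches nothing.
It fails at once if a key that was up at the start is pushed in (more than 6 mm down) ((z of key_1_top in the frame of stirrer below 0.0415 m and distance of key_1_top from where it was at the start of the episode above 0.0052 m) or (z of key_2_top in the frame of stirrer below 0.0415 m and distance of key_2_top from where it was at the start of the episode above 0.0052 m) or (z of key_3_top in the frame of stirrer below 0.0415 m and distance of key_3_top from where it was at the start of the episode above 0.0052 m) or (z of key_4_top in the frame of stirrer below 0.0415 m and distance of key_4_top from where it was at the start of the episode above 0.0052 m)).
It fails at once if a beaker or the tin is lifted, shoved by more than 15 mm or tipped (distance of any of beaker_100, beaker_50, sample_tin from where it was at the start of the episode above 0.015 m or angle between any of beaker_100, beaker_50, sample_tin's own z axis and vertical above 0.35 rad).
It also fails if it takes over 48 s, if anything falls off the work surface, if the arm or the gripper's body presses on something with over 40 N, if the wrist force passes 120 N, or if a joint passes its speed limit or range.

ROBOT

A 6-joint arm with a two-finger parallel gripper is mounted at the origin on a cart in front of the work surface, level with it; the furniture and walls round the work are solid. World frame = base frame: x ahead of the robot, y to its left, z up, the work surface at z = 0. Lengths are in m, angles in rad, forces in N, time in s.
With the tool pointing down it reaches from about 0.25 to 0.775 m from the base axis. Payload 4 kg.
Tool frame: the origin (TCP) lies midway between the tips of the shut fingers; the grasp point (between the pads) lies 19 mm behind it; z points along the fingers, y is the line along which they close (so a half turn about z gives the same grasp; the last joint's range is limited). The gripper opens to 94 mm and grips with 3 to 60 N. Pads are 16 mm wide; open, the fingers measure 119 mm over their backs; the gripper's body (75 mm by 177 mm) begins 78 mm behind the grasp point.
Start: joints at [1.213, 0.087, 1.371, -0, 1.684, -0.103], TCP at [0.139, 0.532, 0.206] pointing down, gripper open.
Joint ranges: [-3.1, 3.1], [-0.76, 2.03], [0.27, 2.55], [-1.08, 4.22], [0.17, 2.65], [-2.57, 2.57]. Speed limits (rad/s): [2.79, 2.79, 3.14, 3.14, 3.14, 3.14].

INTERFACE

Orientations are given as a unit quaternion [w, x, y, z].
In Python, from rig import manip, capture, camera_info, job gives the robot as it stands.
- The arm moves only by the shell command python3 -m creep 'ROWS' [OPENING]. ROWS is JSON, a list of rows, each a list of 2 entries, a list of its own where there are three numbers: the shift along the tool's x, y, z in m, then the turn, a rotation vector about the tool's x, y, z in rad. A call has 1 to 5 rows; each row shifts and turns the commanded pose from where the row before left it, along the tool's axes as they then stand; what a row does not reach is not made up. A row lasts 1/12 s, in which the tool goes at most 41.7 mm and 7.16 degrees, less where a joint would pass 70% of its speed; a pose out of reach is approached as far as the arm can. A call is refused whole if a number of a shift passes 0.0417 or a number of a turn 0.125, either way. A call with a gripper value outside its range is refused whole. OPENING is the finger opening in m, from 0 to 0.094, set as the call begins (- or left out, the last holds). The fingers move at their own pace and stop on an object; the grip force is fixed at half the most. Time passes only in rows, so rows that do not move let the fingers close. It gives the time, the measured TCP pose, the force, the opening and the grip force at its end, in the units of the state.
- manip.get_obs(): the state, without advancing time (a new reading comes with each control period).
- capture(name): name is "side" or "top" or "wrist"; returns the picture (420x560x3 uint8, red, green, blue); there is no depth.
- camera_info(name): a dict with "K" (3x3 intrinsics, pixels), "pose" (4x4, takes a point from camera to world coordinates); the wrist camera has in their place "T_tool_cam" (4x4, takes a point from camera to tool coordinates, whose origin is the TCP and whose axes are the flange's). Camera axes: x right, y down, z forward; pixel columns grow to the right and rows downward; lengths in m; the calibration is good to about 2 mm. A picture is of the moment at which its call begins: read the wrist's pose just before it. camera_info takes no time and is no camera call.
- job.finish_job(): hands the job in; it is judged then, once.
The state is a dict: "time_s": time; "joints": joint angles; "dq": joint speeds; "effort": joint torques, N m; "position": TCP position; "orientation": TCP orientation; "contact_force": force on the tool from outside, world axes, zero at the start; "moment": the same for the moment, N m; "gripper_width": finger opening in m; "gripper_force": force on a finger pad.
Only numpy, scipy, OpenCV 4.12 (cv2) and the standard library are available. Lean on these libraries where they do the work, as an engineer would, in place of code of your own. Each camera call takes 0.05 s, during which the arm holds its last target. There are 200 camera calls.

## Working session

There is one attempt and no reset: what is moved stays moved. The work goes in short steps, Python scripts to look and compute and a shell command to move; the robot and the scene stay as the last step left them, time stands still between calls to the robot, and variables do not carry over. Pictures are saved under pics/ and viewed, at most 10 in all, crops included, and the job is handed in when it is done.

```bash
mkdir -p pics
python3 - <<'E'
from rig import manip,capture,camera_info
import cv2,numpy as np
o=manip.get_obs();print(o['time_s'],o['position'],o['orientation'],o['contact_force'],o['gripper_width'])
for n in("top","side"):
    im=capture(n);cv2.imwrite(f"pics/{n}0.png",im[:,:,::-1]);c=camera_info(n);print(n,np.round(c['K'],1).tolist(),np.round(c['pose'],4).tolist())
E
```

```text
0.0 [0.13845643 0.53174245 0.20432392] [-2.32304558e-04  1.27062829e-01  9.91894091e-01 -1.04638228e-03] [ 0.49532064  0.15450462 -0.28707105] 0.09429440766719828
top [[434.4, 0.0, 279.3], [0.0, 434.4, 205.9], [0.0, 0.0, 1.0]] [[0.0236, -0.992, 0.1238, 0.4261], [-0.9997, -0.0237, 0.0006, 0.1698], [0.0024, -0.1238, -0.9923, 0.9113], [0.0, 0.0, 0.0, 1.0]]
side [[542.8, 0.0, 277.2], [0.0, 542.8, 207.6], [0.0, 0.0, 1.0]] [[-0.9999, -0.0072, -0.008, 0.506], [0.0011, 0.6737, -0.739, 1.0879], [0.0107, -0.7389, -0.6737, 0.8847], [0.0, 0.0, 0.0, 1.0]]
```

View pics/top0.png

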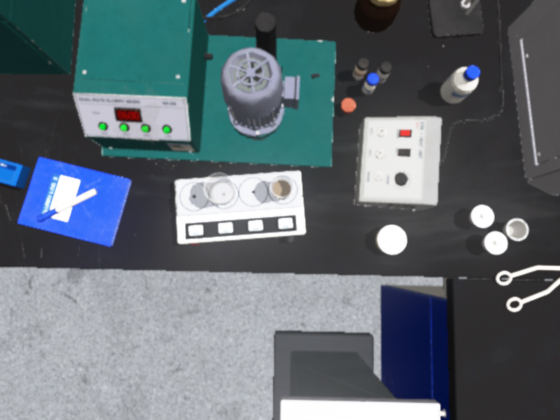

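The top view shows the stirrer at about (240,207). Its keys are at about (196,230), (226,228), (256,225) and (286,223), left to right, with the tin at (391,240).

```bash
cat > h.py <<'E'
import numpy as np
from scipy.spatial.transform import Rotation as R
def ray(K,T,uv,z):
    d=T[:3,:3]@np.linalg.solve(K,[uv[0],uv[1],1]);o=T[:3,3];return o+d*(z-o[2])/d[2]
def row(o,target,yaw):
    "shift and turn in tool axes to reach a world TCP, tool down, tool y along yaw+90deg"
    r=R.from_quat(np.roll(o['orientation'],-1))
    g=R.from_matrix(np.array([[-np.cos(yaw),-np.sin(yaw),0],[-np.sin(yaw),np.cos(yaw),0],[0,0,-1]]).T @ np.eye(3)) if 0 else R.from_matrix(np.array([[-np.cos(yaw),-np.sin(yaw),0],[-np.sin(yaw),np.cos(yaw),0],[0,0,-1]]))
    return r.inv().apply(np.array(target)-o['position']),(r.inv()*g).as_rotvec()
E
python3 - <<'E'
from rig import manip,camera_info
import cv2,numpy as np
from h import *
im=cv2.imread("pics/top0.png");g=cv2.cvtColor(im,6)
c=camera_info("top");K=np.array(c['K']);T=np.array(c['pose'])
P=[]
for u,v in[(196,230),(226,228),(256,225),(286,223)]:
    w=g[v-7:v+8,u-9:u+10].astype(float);n,l,s,ce=cv2.connectedComponentsWithStats((w>140).astype(np.uint8))
    i=l[7,9];m=(l==i)*w;yy,xx=np.mgrid[:15,:19];p=(u-9+(m*xx).sum()/m.sum(),v-7+(m*yy).sum()/m.sum())
    P.append(ray(K,T,p,.047));print(p,s[i],P[-1].round(4))
P=np.array(P);print(np.linalg.norm(np.diff(P,axis=0),axis=1))
d=P[0]-P[3];yaw=np.arctan2(-d[0],d[1]);print('yaw',yaw)
o=manip.get_obs();print(row(o,P[0]+[0,0,.15],yaw))
big=cv2.resize(im[160:260,160:320],None,fx=5,fy=5,interpolation=cv2.INTER_CUBIC);cv2.imwrite("pics/top0c.png",big)
E
```

```text
(np.float64(195.46386830457055), np.float64(229.71141890883771)) [  1   1  16  12 174] [0.4823 0.336  0.047 ]
(np.float64(224.95099292174598), np.float64(227.25838084939048)) [  0   0  17  13 175] [0.4886 0.2775 0.047 ]
(np.float64(254.99747932813494), np.float64(224.60399538269454)) [  0   0  17  14 185] [0.4953 0.2178 0.047 ]
(np.float64(284.98565834557024), np.float64(222.53507097405776)) [  0   0  17  13 178] [0.5008 0.1581 0.047 ]
[0.05881574 0.06006024 0.05996083]
yaw 0.10399051085476321
(array([-0.38204138, -0.10274965,  0.00753923]), array([-0.00195987, -0.00056068, -0.35882666]))
```

View pics/top0c.png

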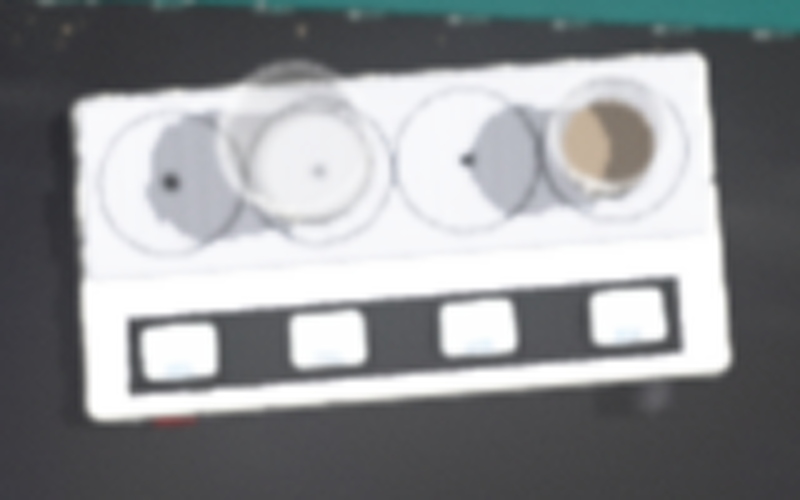

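View pics/side0.png

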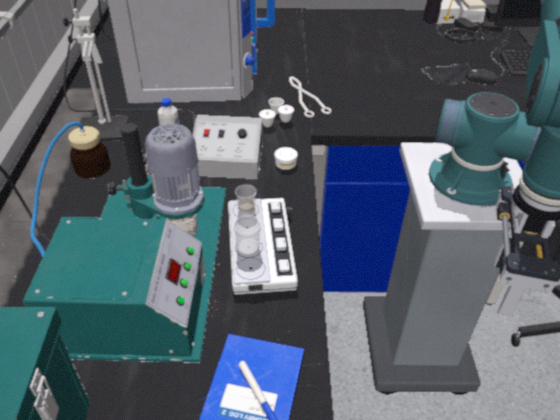

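```bash
python3 -m creep '[[[-0.038,-0.0103,0],[0,0,0]],[[-0.038,-0.0103,0],[0,0,0]],[[-0.038,-0.0103,0],[0,0,0]],[[-0.038,-0.0103,0],[0,0,0]],[[-0.038,-0.0103,0],[0,0,0]]]' 0
python3 -m creep '[[[-0.038,-0.0103,0],[0,0,0]],[[-0.038,-0.0103,0],[0,0,0]],[[-0.038,-0.0103,0],[0,0,0]],[[-0.038,-0.0103,0],[0,0,0]],[[-0.036,-0.0103,0],[0,0,0]]]' 0
python3 -m creep '[[[0,0,0],[0,0,-0.12]],[[0,0,0],[0,0,-0.12]],[[0,0,0],[0,0,-0.12]],[[0,0,0],[0,0,0]],[[0,0,0],[0,0,0]]]' 0
python3 - <<'E'
from rig import manip,capture,camera_info
import cv2,numpy as np
from h import *
o=manip.get_obs();print(o)
im=capture("wrist");cv2.imwrite("pics/w1.png",im[:,:,::-1]);c=camera_info("wrist");print(c)
print(row(o,[.4823,.336,.08],.104))
r=R.from_quat(np.roll(o['orientation'],-1)).as_matrix();M=np.eye(4);M[:3,:3]=r;M[:3,3]=o['position'];T=M@np.array(c['T_tool_cam'])
for p in [[.4823,.336,.047],[.4886,.2775,.047],[.4953,.2178,.047]]:
    q=np.array(c['K'])@(T[:3,:3].T@(np.array(p)-T[:3,3]));print(q[:2]/q[2])
E
```

```text
time_s: 0.52
position: [0.3105, 0.4333, 0.205]
orientation: [-0.0, 0.127, 0.992, -0.0]
contact_force: [0.3, -0.1, 0.6]
gripper_width: 0.064
gripper_force: 0.0
time_s: 0.93
position: [0.4799, 0.3357, 0.2048]
orientation: [-0.0, 0.127, 0.992, -0.0]
contact_force: [0.5, 0.6, 0.8]
gripper_width: 0.0307
gripper_force: 0.0
time_s: 1.35
position: [0.4783, 0.3371, 0.2049]
orientation: [-0.0, -0.051, 0.999, -0.0]
contact_force: [0.9, -0.7, 0.5]
gripper_width: 0.0008
gripper_force: 0.0
{'time_s': 1.35, 'joints': array([ 5.17042586e-01,  1.66761579e-01,  1.28344163e+00,  8.18100317e-05,
        1.69241573e+00, -1.15577128e+00]), 'dq': array([ 0.00708091, -0.00268579, -0.00108553, -0.00039564, -0.00045299,
        0.00447403]), 'effort': array([-2.04854133e-01, -3.72578394e+01, -3.02316284e+01,  1.43201432e-03,
        7.58009031e-02, -1.14858134e-01]), 'position': array([0.47832637, 0.33713998, 0.20489422]), 'orientation': array([-4.76669272e-04, -5.09915790e-02,  9.98698951e-01, -1.94305539e-04]), 'contact_force': array([ 0.85334372, -0.71439091,  0.52230643]), 'moment': array([ 0.02047591, -0.00093949, -0.01165497]), 'gripper_force': 0.0, 'gripper_width': 0.000829271284625017}
{'K': array([[329.81191649,   0.        , 277.73716202],
       [  0.        , 329.81191649, 212.14030044],
       [  0.        ,   0.        ,   1.        ]]), 'T_tool_cam': array([[ 5.51769774e-04, -9.67556576e-01, -2.52653848e-01,
         7.32941671e-02],
       [ 9.99999274e-01,  8.04420760e-04, -8.96694129e-04,
         1.10211550e-03],
       [ 1.07084230e-03, -2.52653170e-01,  9.67556318e-01,
        -1.79108620e-01],
       [ 0.00000000e+00,  0.00000000e+00,  0.00000000e+00,
         1.00000000e+00]])}
(array([-0.00395825, -0.00149637,  0.12489095]), array([-0.00033853, -0.00097225, -0.00197258]))
[275.57173567 202.24485964]
[219.44647046 202.48444976]
[162.21627605 202.97907899]
```

View pics/w1.png

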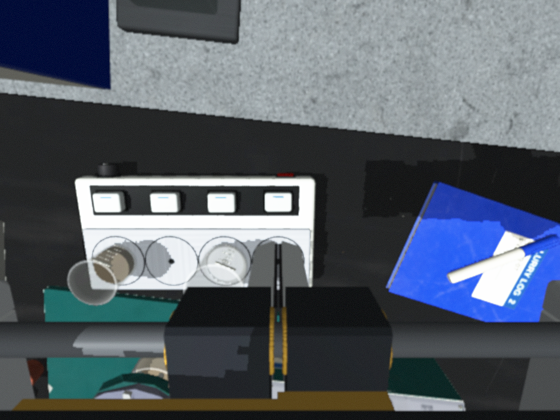

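The keys show at (279,202), (221,202), (165,202) and (109,202). That is within 3 mm of the top-view prediction. I'll go down closer to z≈0.065 and check against the fingertips.

```bash
python3 -m creep '[[[-0.004,0,0.03],[0,0,0]],[[0,0,0.04],[0,0,0]],[[0,0,0.04],[0,0,0]],[[0,0,0.03],[0,0,0]],[[0,0,0],[0,0,0]]]' 0
python3 - <<'E'
from rig import manip,capture,camera_info
import cv2,numpy as np
from h import *
o=manip.get_obs();print(o['position'],o['contact_force'])
im=capture("wrist");cv2.imwrite("pics/w2.png",im[:,:,::-1]);c=camera_info("wrist")
print(row(o,[.4823,.336,.06],.104))
r=R.from_quat(np.roll(o['orientation'],-1)).as_matrix();M=np.eye(4);M[:3,:3]=r;M[:3,3]=o['position'];T=M@np.array(c['T_tool_cam'])
for p in [[.4823,.336,.047],[.4886,.2775,.047],o['position']]:
    q=np.array(c['K'])@(T[:3,:3].T@(np.array(p)-T[:3,3]));print(q[:2]/q[2])
E
```

```text
time_s: 1.82
position: [0.4771, 0.3351, 0.057]
orientation: [-0.007, -0.052, 0.999, -0.003]
contact_force: [-1.1, 0.3, -1.6]
gripper_width: 0.0004
gripper_force: 0.0
[0.47710702 0.33506819 0.0570295 ] [-1.14940524  0.26454762 -1.5756897 ]
(array([-0.00521824,  0.00037021, -0.00304829]), array([-0.00624555, -0.01439368, -0.00025257]))
[276.93928724 258.28626738]
[181.47671828 258.28701664]
[276.10399123 256.26017616]
```

View pics/w2.png

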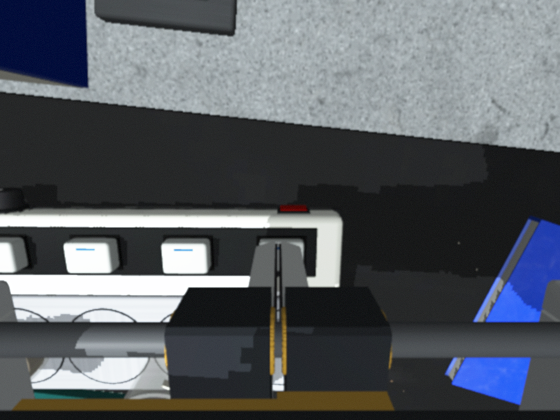

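The key 2 centre is at (187,256) and the key 1 centre at about (283,256), with the fingertip gap at about 278. The tip needs to go about +3 mm in y and a few mm in x. First I'll let it settle and read it again.

```bash
python3 -m creep '[[[0,0.003,0],[0,0,0]],[[0,0,0],[0,0,0]],[[0,0,0],[0,0,0]],[[0,0,0],[0,0,0]],[[0,0,0],[0,0,0]]]' 0
python3 - <<'E'
from rig import manip
from h import *
o=manip.get_obs();print(o['position'],o['contact_force'],o['orientation'])
print(row(o,[.4815,.338,.055],.104))
E
```

```text
time_s: 2.28
position: [0.4831, 0.3413, 0.0675]
orientation: [0.002, -0.053, 0.999, 0.001]
contact_force: [-0.4, 0.4, 0.3]
gripper_width: 0.0004
gripper_force: 0.0
[0.48310772 0.34133867 0.06749422] [-0.37514101  0.39120923  0.29538093] [ 1.55255177e-03 -5.25398295e-02  9.98617309e-01  7.91150237e-04]
(array([ 0.00198895, -0.00316923,  0.01248348]), array([0.00141877, 0.00318315, 0.00112822]))
```

```bash
python3 -m creep '[[[0.0015,-0.003,0.004],[0,0,0]],[[0,0,0.003],[0,0,0]],[[0,0,0],[0,0,0]],[[0,0,0],[0,0,0]],[[0,0,0],[0,0,0]]]' 0
python3 -m creep '[[[0,0,0],[0,0,0]],[[0,0,0],[0,0,0]],[[0,0,0],[0,0,0]],[[0,0,0],[0,0,0]],[[0,0,0],[0,0,0]]]' 0
python3 -m creep '[[[0,0,0],[0,0,0]]]' 0
python3 -m creep '[[[0,0,0],[0,0,0]]]' 0
python3 - <<'E'
from rig import manip
from h import *
o=manip.get_obs();print(o['position'],o['contact_force'],o['orientation'])
print(row(o,[.4815,.338,.05],.104))
E
```

```text
time_s: 2.7
position: [0.4809, 0.3375, 0.0583]
orientation: [-0.0, -0.052, 0.999, -0.0]
contact_force: [-0.5, -0.0, -0.4]
gripper_width: 0.0005
gripper_force: 0.0
time_s: 3.12
position: [0.481, 0.3376, 0.0585]
orientation: [0.0, -0.053, 0.999, 0.0]
contact_force: [0.1, 0.3, -0.2]
gripper_width: 0.0005
gripper_force: 0.0
time_s: 3.2
position: [0.481, 0.3376, 0.0586]
orientation: [0.0, -0.053, 0.999, 0.0]
contact_force: [-0.2, 0.6, 0.0]
gripper_width: 0.0006
gripper_force: 0.0
time_s: 3.28
position: [0.481, 0.3376, 0.0585]
orientation: [0.0, -0.053, 0.999, 0.0]
contact_force: [-0.7, -0.2, 0.9]
gripper_width: 0.0001
gripper_force: 0.0
[0.48096667 0.33761767 0.05851247] [-0.74988789 -0.15704399  0.91709625] [ 4.19960494e-05 -5.25903589e-02  9.98616167e-01  5.14890346e-05]
(array([-0.00056978,  0.00032336,  0.00851255]), array([9.84732593e-05, 8.92310195e-05, 1.22926231e-03]))
```

Position is settled at z 0.0585, and force noise is about 0.5 N. I'll descend in small rows.

```bash
f(){ grep -E 'posit|contact'|tr '\n' ' ';echo; }
python3 -m creep '[[[0,0,0.003],[0,0,0]],[[0,0,0.003],[0,0,0]],[[0,0,0.002],[0,0,0]],[[0,0,0],[0,0,0]],[[0,0,0],[0,0,0]]]'|f
python3 -m creep '[[[0,0,0.0015],[0,0,0]],[[0,0,0],[0,0,0]]]'|f
python3 -m creep '[[[0,0,0.001],[0,0,0]],[[0,0,0],[0,0,0]]]'|f
python3 -m creep '[[[0,0,0.001],[0,0,0]],[[0,0,0],[0,0,0]]]'|f
python3 -m creep '[[[0,0,0],[0,0,0]]]'|f
python3 -m creep '[[[0,0,0],[0,0,0]]]'|f
python3 -m creep '[[[0,0,0],[0,0,0]]]'|f
```

```text
position: [0.4807, 0.3375, 0.0501] contact_force: [0.2, -0.4, 0.5] 
position: [0.4809, 0.3376, 0.0488] contact_force: [-0.0, -0.2, -0.5] 
position: [0.4809, 0.3375, 0.0479] contact_force: [0.0, 0.4, -0.2] 
position: [0.4809, 0.3376, 0.0468] contact_force: [-1.0, 0.3, 0.1] 
position: [0.4809, 0.3376, 0.0469] contact_force: [0.3, -0.2, 0.6] 
position: [0.481, 0.3376, 0.047] contact_force: [-0.8, 0.6, -0.1] 
position: [0.481, 0.3376, 0.0471] contact_force: [0.1, 0.1, -0.5]
```

```bash
f(){ grep -E 'posit|contact'|tr '\n' ' ';echo; }
python3 -m creep '[[[0,0,0.001],[0,0,0]],[[0,0,0],[0,0,0]]]'|f
python3 -m creep '[[[0,0,0],[0,0,0]]]'|f
python3 -m creep '[[[0,0,0],[0,0,0]]]'|f
python3 -m creep '[[[0,0,0.001],[0,0,0]],[[0,0,0],[0,0,0]]]'|f
python3 -m creep '[[[0,0,0],[0,0,0]]]'|f
python3 -m creep '[[[0,0,0],[0,0,0]]]'|f
python3 -m creep '[[[0,0,0],[0,0,0]]]'|f
```

```text
position: [0.4809, 0.3375, 0.0458] contact_force: [0.2, 1.0, 1.5] 
position: [0.4809, 0.3376, 0.0459] contact_force: [0.1, -0.2, 0.2] 
position: [0.4809, 0.3376, 0.046] contact_force: [0.6, -0.0, -0.6] 
position: [0.4809, 0.3376, 0.0448] contact_force: [-0.7, 0.7, -0.1] 
position: [0.4809, 0.3376, 0.0449] contact_force: [1.2, 0.4, 0.5] 
position: [0.481, 0.3376, 0.045] contact_force: [0.3, -0.8, -0.2] 
position: [0.481, 0.3376, 0.045] contact_force: [0.3, 0.4, 0.5]
```

```bash
f(){ grep -E 'posit|contact'|tr '\n' ' ';echo; }
python3 -m creep '[[[0,0,0.0007],[0,0,0]],[[0,0,0],[0,0,0]]]'|f
python3 -m creep '[[[0,0,0],[0,0,0]]]'|f
python3 -m creep '[[[0,0,0],[0,0,0]]]'|f
python3 -m creep '[[[0,0,0.0007],[0,0,0]],[[0,0,0],[0,0,0]]]'|f
python3 -m creep '[[[0,0,0],[0,0,0]]]'|f
python3 -m creep '[[[0,0,0],[0,0,0]]]'|f
python3 -m creep '[[[0,0,0],[0,0,0]]]'|f
```

```text
position: [0.4809, 0.3376, 0.0442] contact_force: [0.1, 0.2, -0.1] 
position: [0.4809, 0.3376, 0.0442] contact_force: [0.7, 1.5, 0.5] 
position: [0.481, 0.3376, 0.0443] contact_force: [0.4, 0.5, 1.2] 
position: [0.4811, 0.3377, 0.0436] contact_force: [-0.2, 0.1, 1.9] 
position: [0.4811, 0.3377, 0.0437] contact_force: [0.1, -0.2, -0.1] 
position: [0.4811, 0.3376, 0.0437] contact_force: [0.4, -0.2, -0.5] 
position: [0.481, 0.3376, 0.0437] contact_force: [0.1, 0.3, 0.0]
```

```bash
f(){ grep -E 'posit|contact'|tr '\n' ' ';echo; }
python3 -m creep '[[[0,0,0.0005],[0,0,0]],[[0,0,0],[0,0,0]]]'|f
python3 -m creep '[[[0,0,0],[0,0,0]]]'|f
python3 -m creep '[[[0,0,0],[0,0,0]]]'|f
python3 -m creep '[[[0,0,0],[0,0,0]]]'|f
python3 -m creep '[[[0,0,0],[0,0,0]]]'|f
```

```text
position: [0.4811, 0.3376, 0.0434] contact_force: [-0.5, 0.1, 1.7] 
position: [0.4811, 0.3377, 0.0434] contact_force: [-0.2, -0.4, 1.8] 
position: [0.4811, 0.3376, 0.0433] contact_force: [0.2, -0.2, 1.6] 
position: [0.4811, 0.3377, 0.0433] contact_force: [-0.8, 1.1, 2.2] 
position: [0.4811, 0.3376, 0.0433] contact_force: [0.2, -0.1, 0.6]
```

Key 1 pushes back with about 1.6 N only from z≈43.5, so it feels latched. Next is key 2.

```bash
f(){ grep -E 'posit|contact'|tr '\n' ' ';echo; }
python3 -m creep '[[[0,0,-0.007],[0,0,0]],[[0,0,-0.007],[0,0,0]],[[0,-0.02,0],[0,0,0]],[[0,-0.02,0],[0,0,0]],[[0,-0.02,0],[0,0,0]]]'|f
python3 -m creep '[[[0,0,0],[0,0,0]],[[0,0,0],[0,0,0]],[[0,0,0],[0,0,0]],[[0,0,0],[0,0,0]],[[0,0,0],[0,0,0]]]'|f
python3 -m creep '[[[0,0,0.003],[0,0,0]],[[0,0,0.003],[0,0,0]],[[0,0,0.002],[0,0,0]],[[0,0,0.001],[0,0,0]],[[0,0,0],[0,0,0]]]'|f
python3 -m creep '[[[0,0,0.001],[0,0,0]],[[0,0,0],[0,0,0]],[[0,0,0],[0,0,0]]]'|f
python3 -m creep '[[[0,0,0],[0,0,0]]]'|f
python3 -m creep '[[[0,0,0],[0,0,0]]]'|f
python3 -m creep '[[[0,0,0.0007],[0,0,0]],[[0,0,0],[0,0,0]]]'|f
python3 -m creep '[[[0,0,0],[0,0,0]]]'|f
python3 -m creep '[[[0,0,0],[0,0,0]]]'|f
python3 -m creep '[[[0,0,0],[0,0,0]]]'|f
```

```text
position: [0.4875, 0.2776, 0.0579] contact_force: [-0.2, -0.7, 0.5] 
position: [0.4872, 0.2788, 0.0572] contact_force: [-0.4, 0.0, -0.4] 
position: [0.4869, 0.278, 0.0477] contact_force: [-1.4, 0.0, 0.6] 
position: [0.4872, 0.278, 0.0472] contact_force: [-0.6, -0.2, 1.7] 
position: [0.4872, 0.278, 0.0473] contact_force: [-0.5, 0.5, 1.3] 
position: [0.4873, 0.278, 0.0472] contact_force: [-0.4, 0.1, 0.9] 
position: [0.4873, 0.278, 0.0464] contact_force: [-0.0, 0.9, 0.6] 
position: [0.4873, 0.278, 0.0465] contact_force: [-0.8, 0.2, 1.6] 
position: [0.4873, 0.278, 0.0464] contact_force: [-1.8, -0.2, 1.7] 
position: [0.4873, 0.278, 0.0464] contact_force: [-2.2, 0.2, 1.6]
```

Key 2 pushes back from about 47.3, so it is up. Next are keys 3 and 4.

```bash
f(){ grep -E 'time|posit|contact'|tr '\n' ' ';echo; }
python3 -m creep '[[[0,0,-0.006],[0,0,0]],[[0,0,-0.005],[0,0,0]],[[0,-0.02,0],[0,0,0]],[[0,-0.02,0],[0,0,0]],[[0,-0.02,0],[0,0,0]]]'|f
python3 -m creep '[[[0,0,0],[0,0,0]],[[0,0,0],[0,0,0]],[[0,0,0],[0,0,0]],[[0,0,0],[0,0,0]],[[0,0,0],[0,0,0]]]'|f
python3 -m creep '[[[0,0,0.003],[0,0,0]],[[0,0,0.003],[0,0,0]],[[0,0,0.002],[0,0,0]],[[0,0,0.001],[0,0,0]],[[0,0,0],[0,0,0]]]'|f
python3 -m creep '[[[0,0,0.001],[0,0,0]],[[0,0,0],[0,0,0]],[[0,0,0],[0,0,0]]]'|f
python3 -m creep '[[[0,0,0.0007],[0,0,0]],[[0,0,0],[0,0,0]]]'|f
python3 -m creep '[[[0,0,0],[0,0,0]]]'|f
python3 -m creep '[[[0,0,0],[0,0,0]]]'|f
python3 -m creep '[[[0,0,0],[0,0,0]]]'|f
```

```text
time_s: 8.95 position: [0.494, 0.2177, 0.058] contact_force: [-1.2, -0.1, 0.1] 
time_s: 9.37 position: [0.4935, 0.2191, 0.0574] contact_force: [0.4, -0.5, -0.6] 
time_s: 9.78 position: [0.4932, 0.2183, 0.0479] contact_force: [-0.7, -0.0, 0.4] 
time_s: 10.03 position: [0.4936, 0.2183, 0.0476] contact_force: [-0.5, -0.2, 1.2] 
time_s: 10.2 position: [0.4936, 0.2183, 0.0468] contact_force: [-1.0, 0.5, 0.4] 
time_s: 10.28 position: [0.4936, 0.2183, 0.0468] contact_force: [-1.5, -0.1, 2.1] 
time_s: 10.37 position: [0.4936, 0.2183, 0.0468] contact_force: [-0.4, 0.3, 2.1] 
time_s: 10.45 position: [0.4936, 0.2183, 0.0468] contact_force: [-0.8, -0.2, 1.9]
```

```bash
f(){ grep -E 'time|posit|contact'|tr '\n' ' ';echo; }
python3 -m creep '[[[0,0,-0.006],[0,0,0]],[[0,0,-0.005],[0,0,0]],[[0,-0.02,0],[0,0,0]],[[0,-0.02,0],[0,0,0]],[[0,-0.02,0],[0,0,0]]]'|f
python3 -m creep '[[[0,0,0],[0,0,0]],[[0,0,0],[0,0,0]],[[0,0,0],[0,0,0]],[[0,0,0],[0,0,0]],[[0,0,0],[0,0,0]]]'|f
python3 -m creep '[[[0,0,0.003],[0,0,0]],[[0,0,0.003],[0,0,0]],[[0,0,0.002],[0,0,0]],[[0,0,0.001],[0,0,0]],[[0,0,0],[0,0,0]]]'|f
python3 -m creep '[[[0,0,0.001],[0,0,0]],[[0,0,0],[0,0,0]],[[0,0,0],[0,0,0]]]'|f
python3 -m creep '[[[0,0,0.0007],[0,0,0]],[[0,0,0],[0,0,0]]]'|f
python3 -m creep '[[[0,0,0],[0,0,0]]]'|f
python3 -m creep '[[[0,0,0],[0,0,0]]]'|f
python3 -m creep '[[[0,0,0],[0,0,0]]]'|f
python3 -m creep '[[[0,0,0],[0,0,0]]]'|f
```

```text
time_s: 10.87 position: [0.5003, 0.1581, 0.0584] contact_force: [0.1, -0.8, 0.6] 
time_s: 11.28 position: [0.4998, 0.1594, 0.0577] contact_force: [0.1, -0.3, -0.2] 
time_s: 11.7 position: [0.4995, 0.1586, 0.0481] contact_force: [0.7, -0.7, 0.3] 
time_s: 11.95 position: [0.5, 0.1586, 0.0478] contact_force: [0.4, 0.0, -0.8] 
time_s: 12.12 position: [0.5001, 0.1586, 0.0472] contact_force: [0.1, 0.1, 1.3] 
time_s: 12.2 position: [0.5, 0.1586, 0.0472] contact_force: [-0.2, 0.8, 1.4] 
time_s: 12.28 position: [0.5, 0.1586, 0.0472] contact_force: [-0.9, 0.9, 1.9] 
time_s: 12.37 position: [0.5, 0.1586, 0.0472] contact_force: [-0.3, -0.1, 1.3] 
time_s: 12.45 position: [0.5, 0.1586, 0.0471] contact_force: [-0.2, 0.4, 2.2]
```

Keys 3 and 4 are up too, so key 1 is the latched one. I'll go back to it.

```bash
f(){ grep -E 'time|posit|contact'|tr '\n' ' ';echo; }
python3 -m creep '[[[0,0,-0.007],[0,0,0]],[[0,0,-0.006],[0,0,0]],[[0,0.03,0],[0,0,0]],[[0,0.03,0],[0,0,0]],[[0,0.03,0],[0,0,0]]]'|f
python3 -m creep '[[[0,0.03,0],[0,0,0]],[[0,0.03,0],[0,0,0]],[[0,0.03,0],[0,0,0]],[[0,0,0],[0,0,0]],[[0,0,0],[0,0,0]]]'|f
python3 -m creep '[[[0,0,0],[0,0,0]],[[0,0,0],[0,0,0]],[[0,0,0],[0,0,0]],[[0,0,0],[0,0,0]]]'|f
```

```text
time_s: 12.87 position: [0.4908, 0.2488, 0.061] contact_force: [1.3, -0.3, -0.2] 
time_s: 13.28 position: [0.4807, 0.3388, 0.0603] contact_force: [0.0, -0.2, -1.0] 
time_s: 13.62 position: [0.4813, 0.3365, 0.0601] contact_force: [-0.1, 0.1, -0.7]
```

```bash
f(){ grep -E 'time|posit|contact'|tr '\n' ' ';echo; }
python3 -m creep '[[[0,0.001,0.004],[0,0,0]],[[0,0,0.004],[0,0,0]],[[0,0,0.003],[0,0,0]],[[0,0,0.003],[0,0,0]],[[0,0,0.002],[0,0,0]]]'|f
python3 -m creep '[[[0,0,0.001],[0,0,0]],[[0,0,0.001],[0,0,0]],[[0,0,0.001],[0,0,0]],[[0,0,0.001],[0,0,0]],[[0,0,0],[0,0,0]]]'|f
python3 -m creep '[[[0,0,0.0007],[0,0,0]],[[0,0,0],[0,0,0]]]'|f
python3 -m creep '[[[0,0,0.0005],[0,0,0]],[[0,0,0],[0,0,0]]]'|f
python3 -m creep '[[[0,0,0],[0,0,0]],[[0,0,0],[0,0,0]]]'|f
```

```text
time_s: 14.03 position: [0.4805, 0.3383, 0.0432] contact_force: [-0.9, -0.3, 2.8] 
time_s: 14.45 position: [0.4806, 0.3384, 0.0401] contact_force: [-2.5, -1.7, 3.3] 
time_s: 14.62 position: [0.4809, 0.3385, 0.0395] contact_force: [-1.8, -3.0, 3.5] 
time_s: 14.78 position: [0.4809, 0.3386, 0.0395] contact_force: [-3.6, -2.3, 6.2] 
time_s: 14.95 position: [0.4809, 0.3386, 0.0395] contact_force: [-3.9, -3.2, 5.4]
```

```bash
f(){ grep -E 'time|posit|contact'|tr '\n' ' ';echo; }
python3 -m creep '[[[0,0,0.0007],[0,0,0]],[[0,0,0],[0,0,0]]]'|f
python3 -m creep '[[[0,0,0],[0,0,0]],[[0,0,0],[0,0,0]]]'|f
python3 -m creep '[[[0,0,-0.003],[0,0,0]],[[0,0,-0.004],[0,0,0]],[[0,0,-0.006],[0,0,0]],[[0,0,-0.01],[0,0,0]],[[0,0,-0.02],[0,0,0]]]'|f
python3 -m creep '[[[0,0,-0.04],[0,0,0]],[[0,0,-0.04],[0,0,0]],[[0,0,0],[0,0,0]],[[0,0,0],[0,0,0]]]'|f
python3 -m creep '[[[-0.002,0,0],[0,0,0]],[[0,0,0],[0,0,0]],[[0,0,0],[0,0,0]],[[0,0,0],[0,0,0]]]'|f
python3 - <<'E'
from rig import manip,capture
import cv2,numpy as np
a=capture("wrist")[:,:,::-1];b=capture("side")[:,:,::-1]
cv2.imwrite("pics/w3.png",np.hstack([cv2.resize(a[160:260,60:340],None,fx=1.5,fy=3,interpolation=2),cv2.resize(b[190:300,220:305],(360,300),interpolation=2)]))
E
```

```text
time_s: 15.12 position: [0.4809, 0.3386, 0.0394] contact_force: [-4.1, -3.4, 8.1] 
time_s: 15.28 position: [0.4809, 0.3386, 0.0394] contact_force: [-4.3, -1.9, 7.7] 
time_s: 15.7 position: [0.4796, 0.338, 0.0791] contact_force: [0.0, -0.2, -1.0] 
time_s: 16.03 position: [0.483, 0.3399, 0.1657] contact_force: [-0.2, 0.1, -1.3] 
time_s: 16.37 position: [0.4821, 0.3383, 0.159] contact_force: [0.5, -0.0, 0.2]
```

View pics/w3.png

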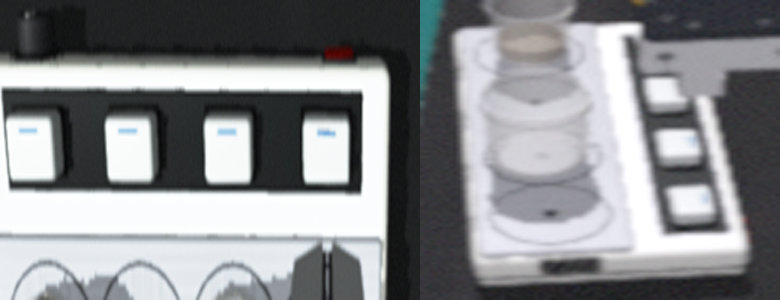

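In the wrist view (left half) all four keys look alike and level, and the beakers are undisturbed in the side view (right half). I'll confirm key 1 with a light touch.

```bash
f(){ grep -E 'time|posit|contact'|tr '\n' ' ';echo; }
python3 -m creep '[[[0,0,0.03],[0,0,0]],[[0,0,0.04],[0,0,0]],[[0,0,0.025],[0,0,0]],[[0,0,0],[0,0,0]],[[0,0,0],[0,0,0]]]'|f
python3 -m creep '[[[0,0,0],[0,0,0]],[[0,0,0],[0,0,0]],[[0,0,0],[0,0,0]],[[0,0,0],[0,0,0]],[[0,0,0],[0,0,0]]]'|f
```

```text
time_s: 16.88 position: [0.4816, 0.3381, 0.0643] contact_force: [0.8, -0.1, 0.6] 
time_s: 17.3 position: [0.4835, 0.3392, 0.0675] contact_force: [0.5, 0.0, -0.2]
```

```bash
f(){ grep -E 'time|posit|contact'|tr '\n' ' ';echo; }
python3 -m creep '[[[0.002,0,0.006],[0,0,0]],[[0,0,0.006],[0,0,0]],[[0,0,0.005],[0,0,0]],[[0,0,0.002],[0,0,0]],[[0,0,0.0015],[0,0,0]]]'|f
for i in 1 2 3 4 5 6; do python3 -m creep '[[[0,0,0],[0,0,0]]]'|f; done
```

```text
time_s: 17.72 position: [0.4804, 0.3384, 0.045] contact_force: [-0.6, -1.0, 1.1] 
time_s: 17.8 position: [0.4804, 0.3384, 0.0452] contact_force: [-1.5, -0.8, 2.5] 
time_s: 17.88 position: [0.4805, 0.3384, 0.0456] contact_force: [-1.2, 0.2, 1.2] 
time_s: 17.97 position: [0.4807, 0.3385, 0.0458] contact_force: [-0.5, -0.5, 1.9] 
time_s: 18.05 position: [0.4808, 0.3385, 0.0458] contact_force: [-1.8, -1.8, 1.7] 
time_s: 18.13 position: [0.4808, 0.3386, 0.0458] contact_force: [-0.9, -0.7, 2.2] 
time_s: 18.22 position: [0.4808, 0.3386, 0.0457] contact_force: [-0.1, -0.3, 2.1]
```

Key 1 pushes back with about 1.9 N at z 45.8, so it is up. I'll retreat and hand in.

```bash
python3 -m creep '[[[0,0,-0.01],[0,0,0]],[[0,0,-0.03],[0,0,0]],[[0,0,-0.03],[0,0,0]],[[0,0,-0.03],[0,0,0]],[[0,0,0],[0,0,0]]]'|head -2
python3 -m creep '[[[0,0,0],[0,0,0]],[[0,0,0],[0,0,0]],[[0,0,0],[0,0,0]],[[0,0,0],[0,0,0]],[[0,0,0],[0,0,0]]]'|head -2
python3 -c "
from rig import job
print(job.finish_job())"
```

```text
time_s: 18.63
position: [0.4846, 0.3407, 0.1543]
time_s: 19.05
position: [0.4801, 0.3382, 0.1438]
the job is handed in; nothing more can be done
None
```

I touched all four keys lightly from left to right and felt that key 1 (the leftmost) was the latched one. I pressed it to the stop and let it go; a second light touch showed it up. The job is handed in at about 19 s, with no verdict returned.

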